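Index the detergent carousel to its next stop

ROBOT

A 6-joint arm with a two-finger parallel gripper is mounted at the origin on the work surface. World frame = base frame: x ahead of the robot, y to its left, z up, the work surface at z = 0. Lengths are in m, angles in rad, forces in N, time in s.
With the tool pointing down it reaches from about 0.3 to 0.775 m from the base axis. Payload 14.6 kg.
Tool frame: the origin (TCP) lies midway between the tips of the shut fingers; the grasp point (between the pads) lies 19 mm behind it (ctrl.pinch_z is the distance from the TCP to the grasp point, in m); z points along the fingers, y is the line along which they close (so a half turn about z gives the same grasp; the last joint's range is limited). The gripper opens to 94 mm and grips with 3 to 60 N. Pads are 16 mm wide; open, the fingers measure 119 mm over their backs; the gripper's body (75 mm by 177 mm) begins 78 mm behind the grasp point.
Start: joints at [1.126, 0.3, 1.521, -0, 1.321, -0.067], TCP at [0.203, 0.511, 0.205] pointing down, gripper open.
Joint ranges: [-3.03, 3.03], [-0.79, 2.21], [0.23, 2.52], [-1.04, 4.18], [0, 3.07], [-2.55, 2.55]. Speed limits (rad/s): [2.22, 2.22, 2.57, 3.14, 3.14, 3.14].

INTERFACE

Orientations are given as [roll, pitch, yaw] about the fixed x, y, z axes, in that order (R = Rz(yaw) Ry(pitch) Rx(roll)).
In Python, from station import ctrl gives the robot as it stands.
- The arm moves only by the tool jog_arm, never from a script. Its argument "motion" is a list of rows, each a list of 7 numbers: the shift along the tool's x, y, z in m, then the turn, a rotation vector about the tool's x, y, z in rad, then the opening, from -1 (shut) to 1 (fully open). In form: [[tx, ty, tz, rx, ry, rz, gripper], ...]. A call has 1 to 5 rows; each row shifts and turns the commanded pose from where the row before left it, along the tool's axes as they then stand; what a row does not reach is not made up. A row lasts 1/10 s, in which the tool goes at most 50 mm and 8.59 degrees, less where a joint would pass 70% of its speed; a pose out of reach is approached as far as the arm can. A call is refused whole if a number of a shift passes 0.05 or a number of a turn 0.15, either way. A call with a gripper value outside its range is refused whole. The fingers move at their own pace and stop on an object; "squeeze" is the grip in N (left out, the last holds). Time passes only in rows, so rows that do not move let the fingers close. It gives the time, the measured TCP pose, the force, the opening and the grip force at its end, in the units of the state.
- ctrl.get_obs(): the state, without advancing time (a new reading comes with each control period).
- ctrl.camera(name): name is "scene" or "side" or "wrist"; returns the picture (420x560x3 uint8, red, green, blue); there is no depth.
- ctrl.camera_model(name): a dict with "intrinsics" (3x3 intrinsics, pixels), "k1" (the pictures are not rectified: a ray, as slopes to the right and down, at radius r is drawn at 1 + k1 r^2 times it, then the intrinsics apply), "rvec" (rotation vector, rad) and "tvec" (3), from world to camera coordinates, as OpenCV has them. Camera axes: x right, y down, z forward; pixel columns grow to the right and rows downward; lengths in m; the calibration is good to about 2 mm. A picture is of the moment at which its call begins: read the wrist's pose just before it. camera_model takes no time and is no camera call; for the wrist camera it gives the pose at the moment of the call.
- ctrl.hand_in(): hands the job in; it is judged then, once.
The state is a dict: "time_s": time; "qpos": joint angles; "joint_vel": joint speeds; "tau": joint torques, N m; "ee_pos": TCP position; "eef_rot": TCP orientation; "force": force on the tool from outside, world axes, zero at the start; "moment": the same for the moment, N m; "grip_width": finger opening in m; "grip_force": force on a finger pad.
Only numpy, scipy, OpenCV 4.12 (cv2) and the standard library are available. Lean on these libraries where they do the work, as an engineer would, in place of code of your own. Each camera call takes 0.05 s, during which the arm holds its last target. There are 200 camera calls.

TASK

Draw up the red spring knob to pull the index pin out of its hole, swing the detergent carousel counter-clockwise (seen from above) by its arm, and let the spring pin drop fully home into the next hole, in the blue segment, so that the carousel is locked there; then let go. Feel for the hole gently: never force the pin against the track or the side of a hole, and leave the bottle, box and cup standing around the stand alone.

Things in the scene. Friction and masses are not known exactly. Their poses are not given: they have to be found in the camera images.
- knob_center (a point): Centre of the red knob on top of the spring index pin: upright, 30 mm diameter, 34 mm tall, spins freely about its upright axis. It sits on the end of the carousel's arm, 155 mm from the carousel's axis, and swings with it. Pin home: centre 81 mm above the work surface. Beneath it a steel barrel, 26 mm diameter, top at 62 mm, and the arm, 26 mm wide, top at 50 mm.
- axis (a point): Point on the carousel's upright turning axis, 30 mm above the work surface, level with the flat arc track that the pin rides on (40 mm wide, at 155 mm radius, on a round grey base of 360 mm diameter). The turntable is 176 mm across; three bottles fixed in it reach 75 mm from the axis and 146 mm above the work surface, a thin rod on the axis 179 mm.
- carousel (a joint): Carousel angle, rad: 0 at the first hole (the start), growing counter-clockwise from above; free from -0.3 to 1.745. Bearing friction about 1 N at the knob; stays where left. The next hole, brass-rimmed, in the blue clamped segment of the track, lies anywhere from 0.90 to 1.44; its place is not measured and differs every time. There is no other hole.
- plunger (a joint): Height of the index pin, m: 0 home in a hole, about 0.009 when its tip rides on the track, upper stop 0.018. A spring pushes it down with about 4.5 N at home and 7 N on the track; lightly damped, it drops home by itself within 0.1 s when left free over a hole, and then locks the carousel to about 1 mm either way at the knob.
- pin_tip: Steel index pin under the knob, 10 mm diameter with a ball-shaped end; origin at the lowest point of that end, z up. The holes are 12 mm wide; home, the pin is 10 mm deep. More than 15 N on it, down on the track or sideways in a hole, counts as forcing it.
- detergent: Bystander: red detergent bottle, 70 mm diameter, 200 mm tall, origin at the centre of its underside.
- sheet_box: Bystander: yellow carton, 70 x 120 x 100 mm tall, origin at the centre of its underside.
- scoop_cup: Bystander: blue plastic measuring cup, 72 mm diameter, 70 mm tall, origin at the centre of its underside.

How it is judged:
On the way, in this order (a step that is already met when the one before it is completed fails the run):
1. the index pin is drawn clear of the first hole (value of joint plunger above 0.008 m and value of joint carousel below 0.15 rad), for 0.1 s.
2. the carousel is swung on counter-clockwise with the pin out of any hole (value of joint plunger above 0.007 m and value of joint carousel above 0.4 rad), for 0.1 s.
At the end, for the whole second after the job is handed in: The index pin is home in the next hole, in the blue segment (plunger within 2 mm of fully down, carousel turned more than 0.8 rad), and the carousel is at rest (under 0.03 rad/s) (value of joint plunger below 0.002 m and value of joint carousel above 0.8 rad and velocity of joint carousel between -0.03 and 0.03 rad/s); the robot touches nothing.
It fails at once if the index pin is forced against the track or a hole with more than 15 N (contact force between pin_tip and anything else above 15 N).
It fails at once if the detergent bottle is moved by more than 20 mm or tipped (distance of detergent from where it was at the start of the episode above 0.02 m or angle between detergent's own z axis and vertical above 0.3 rad).
It fails at once if the carton is moved by more than 20 mm (distance of sheet_box from where it was at the start of the episode above 0.02 m).
It fails at once if the measuring cup is moved by more than 20 mm or tipped (distance of scoop_cup from where it was at the start of the episode above 0.02 m or angle between scoop_cup's own z axis and vertical above 0.3 rad).
It also fails if it takes over 58 s, if anything falls off the work surface, if the arm or the gripper's body presses on something with over 40 N, if the wrist force passes 120 N, or if a joint passes its speed limit or range.

## Working session

There is one attempt and no reset: what is moved stays moved. The work goes in short steps, Python scripts to look and compute and a tool call to move; the robot and the scene stay as the last step left them, time stands still between calls to the robot, and variables do not carry over. Pictures are saved under pics/ and viewed, at most 10 in all, crops included, and the job is handed in when it is done.

Besides the shell and the picture viewer there is one more tool, called as name(argument=value, ...), one argument or row to a line, values as JSON. jog_arm: Moves the arm, as the interface text tells. Its arguments: {"type":"object","properties":{"motion":{"type":"array"},"squeeze":{"type":"number"}},"required":["motion"]}

```bash
ls; mkdir -p pics; python3 - <<'E'
from station import ctrl
import cv2,numpy as np
o=ctrl.get_obs();print({k:np.round(v,3) for k,v in o.items()})
for n in("scene","side","wrist"):
    m=ctrl.camera_model(n);print(n,m)
    cv2.imwrite(f"pics/{n}0.png",ctrl.camera(n)[:,:,::-1])
E
```

```text
pics
{'time_s': np.float64(0.0), 'qpos': array([ 1.126,  0.3  ,  1.522,  0.   ,  1.321, -0.067]), 'joint_vel': array([ 0.001,  0.001, -0.002, -0.   , -0.001, -0.   ]), 'tau': array([ 1.0000e-03, -5.3181e+01, -3.5274e+01,  7.1000e-02,  2.4000e-02,
       -0.0000e+00]), 'ee_pos': array([0.203, 0.511, 0.205]), 'eef_rot': array([-3.14 , -0.   ,  2.764]), 'force': array([-0.265,  0.694,  0.173]), 'moment': array([ 0.044, -0.01 ,  0.005]), 'grip_force': np.float64(0.0), 'grip_width': np.float64(0.094)}
scene {'intrinsics': array([[532.71545194,   0.        , 288.81760854],
       [  0.        , 532.71545194, 208.82373351],
       [  0.        ,   0.        ,   1.        ]]), 'k1': -0.1279141342919322, 'rvec': array([ 0.71931299,  2.55994063, -1.19324336]), 'tvec': array([ 0.45167967, -0.08987154,  1.79793211])}
side {'intrinsics': array([[463.18845451,   0.        , 279.38161432],
       [  0.        , 463.18845451, 208.19314651],
       [  0.        ,   0.        ,   1.        ]]), 'k1': -0.10843900362633294, 'rvec': array([ 2.23126792, -0.27142404,  0.13822541]), 'tvec': array([-0.52665337,  0.12439264,  1.23122871])}
wrist {'intrinsics': array([[341.5770813 ,   0.        , 280.99028262],
       [  0.        , 341.5770813 , 209.39644   ],
       [  0.        ,   0.        ,   1.        ]]), 'k1': -0.07915679005547874, 'rvec': array([-2.40600303, -1.63362126, -0.22315166]), 'tvec': array([-0.54856027, -0.02926176,  0.39051437])}
```

View pics/scene0.png

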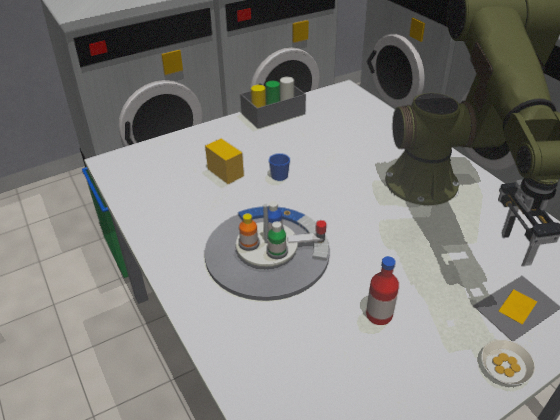

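View pics/side0.png

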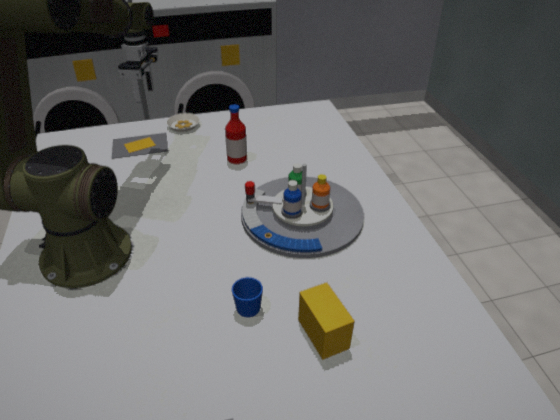

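View pics/wrist0.png

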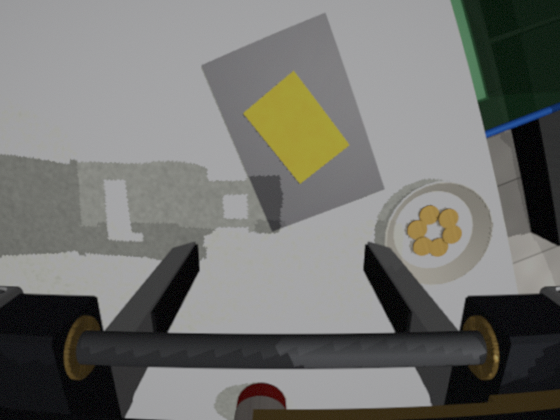

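Both fixed views show the red knob: scene at about (321,229), side at (250,188). The brass hole is at scene (287,213) and side (268,236). The bottle, box and cup are clear of the swing arc. Next I triangulate.

```bash
cat > h.py <<'E'
from station import ctrl
import cv2,numpy as np
from scipy.optimize import least_squares
def proj(m,P):
    d=np.array([m['k1'],0,0,0,0.])
    # own projection: k1 model equals OpenCV radial k1
    return cv2.projectPoints(np.float64(P).reshape(-1,1,3),m['rvec'],m['tvec'],m['intrinsics'],d)[0].reshape(-1,2)
def tri(obs):
    f=lambda P:np.concatenate([proj(m,P)[0]-u for m,u in obs])
    r=least_squares(f,[.5,0,.05]);return r.x,np.abs(r.fun).max()
def onplane(m,u,z):
    d=np.array([m['k1'],0,0,0,0.])
    n=cv2.undistortPoints(np.float64(u).reshape(1,1,2),m['intrinsics'],d)[0,0]
    R=cv2.Rodrigues(m['rvec'])[0];c=-R.T@m['tvec'];v=R.T@np.array([*n,1])
    return c+v*(z-c[2])/v[2]
def red(im,box):
    x0,y0,x1,y1=box;c=im[y0:y1,x0:x1].astype(int)
    k=(c[...,0]>90)&(c[...,1]<.4*c[...,0])&(c[...,2]<.4*c[...,0])
    y,x=np.nonzero(k);return np.array([x.mean()+x0,(y.min()+y.max())/2+y0]),k.sum(),(x.min()+x0,x.max()+x0,y.min()+y0,y.max()+y0)
E
python3 - <<'E'
from h import *
S=ctrl.camera_model('scene');D=ctrl.camera_model('side')
a=cv2.imread('pics/scene0.png')[:,:,::-1];b=cv2.imread('pics/side0.png')[:,:,::-1]
ka=red(a,(308,212,335,245));kb=red(b,(238,175,262,202));print(ka,kb)
K,e=tri([(S,ka[0]),(D,kb[0])]);print('knob',K,e)
print('hole',tri([(S,(287,213)),(D,(268,236))]),onplane(S,(287,213),.03),onplane(D,(268,236),.03))
print('rod?',tri([(S,(266,207)),(D,(305,165))]))
for n,u in(('cup',(247,312)),('box',(325,345)),('bottle',(237,160))): print(n,onplane(D,u,0))
# base disc ellipse edges left/right
im=np.vstack([cv2.resize(a[190:300,195:345],None,fx=5,fy=5,interpolation=2)[:,:,::-1]]);cv2.imwrite('pics/c1.png',im)
cv2.imwrite('pics/c2.png',cv2.resize(b[155:260,230:375],None,fx=5,fy=5,interpolation=2)[:,:,::-1])
E
```

```text
(array([320.92, 224.  ]), np.int64(50), (np.int64(317), np.int64(325), np.int64(221), np.int64(227))) (array([249.14634146, 184.5       ]), np.int64(41), (np.int64(245), np.int64(253), np.int64(182), np.int64(187)))
knob [0.47331828 0.08219545 0.09337641] 0.0685907241722532
hole (array([ 0.49156951, -0.07397954,  0.02811903]), np.float64(0.3640204377103373)) [ 0.49152844 -0.07187837  0.03      ] [ 0.49189919 -0.07652413  0.03      ]
rod? (array([0.61699358, 0.02344879, 0.17584383]), np.float64(0.9022614810241407))
cup [ 0.39101811 -0.29306593  0.        ]
box [ 0.54066375 -0.42508234  0.        ]
bottle [0.48244161 0.36349587 0.        ]
```

View pics/c1.png

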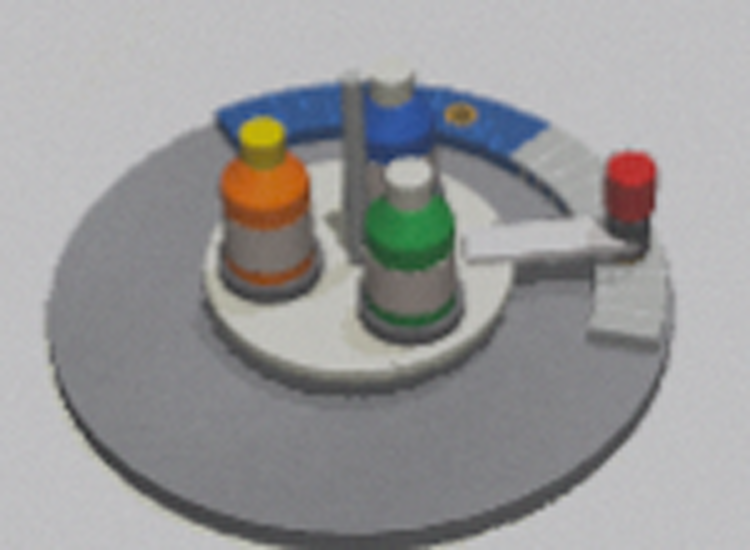

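View pics/c2.png

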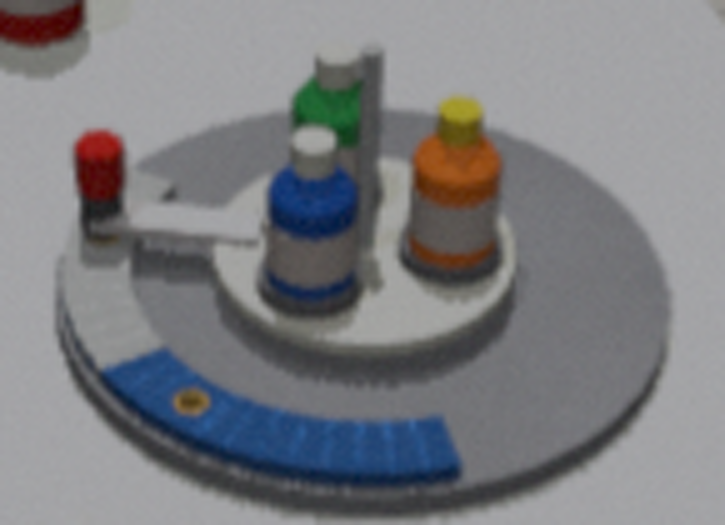

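c1 shows the knob centre at scene (321,227.4), the hole at (286.6,212.4) and the rod top at (264.6,205). c2 shows the knob at side (249.6,188), the hole at (267.8,235) and the rod top at (304,164.6). I refine the geometry jointly and plan the approach.

```bash
cat >> h.py <<'E'
def dtool(dw):
    from scipy.spatial.transform import Rotation as R
    o=ctrl.get_obs();return R.from_euler('xyz',o['eef_rot']).as_matrix().T@dw
E
python3 - <<'E'
from h import *
S=ctrl.camera_model('scene');D=ctrl.camera_model('side')
K,e=tri([(S,(320.6,227.2)),(D,(249.6,188))]);print('knob',K,e)
H,e=tri([(S,(286.6,212.4)),(D,(267.8,235))]);print('hole',H,e)
A,e=tri([(S,(264.8,204.8)),(D,(304,164.6))]);print('rodtop',A,e)
def f(p):
    a=p[:2];P=lambda t,z:[a[0]+.155*np.cos(t),a[1]+.155*np.sin(t),z]
    return np.concatenate([proj(m,x)[0]-u for m,x,u in[(S,P(p[2],p[4]),(320.6,227.2)),(D,P(p[2],p[4]),(249.6,188)),(S,P(p[3],p[5]),(286.6,212.4)),(D,P(p[3],p[5]),(267.8,235)),(S,[*a,.179],(264.8,204.8)),(D,[*a,.179],(304,164.6))]])
r=least_squares(f,[.617,.023,2.75,3.8,.08,.03]);p=r.x;print(p,p[3]-p[2],r.fun.round(1))
k=p[:2]+.155*np.array([np.cos(p[2]),np.sin(p[2])]);h=p[:2]+.155*np.array([np.cos(p[3]),np.sin(p[3])]);print(k,h)
print('to knob, TCP z .205:',dtool(np.array([*k,.205])-ctrl.get_obs()['ee_pos']))
E
```

```text
knob [0.4739095  0.08185984 0.08119611] 0.15148481763529276
hole [ 0.49192805 -0.07373925  0.03120937] 0.02808143567597199
rodtop [0.61514012 0.01867874 0.17991186] 0.0031215596486049435
[0.6154861  0.019053   2.72402665 3.78666461 0.08117486 0.03124553] 1.062637961729823 [-0.1  0.1 -0.2 -0.  -0.  -0.1 -0.1  0.1 -0.   0.4  0.1  0.2]
[0.4738039 0.0819112] [ 0.49163234 -0.07414167]
to knob, TCP z .205: [-4.10177121e-01 -2.98923412e-01  2.69583371e-04]
```

jog_arm(
  motion=[
    [-0.03, -0.022, 0, 0, 0, 0, 1],
    [-0.03, -0.022, 0, 0, 0, 0, 1],
    [-0.03, -0.022, 0, 0, 0, 0, 1],
    [-0.03, -0.022, 0, 0, 0, 0, 1],
    [-0.03, -0.022, 0, 0, 0, 0, 1],
  ],
)

```text
time_s: 0.65
ee_pos: [0.3022, 0.3523, 0.2053]
eef_rot: [-3.141, -0.0, 2.764]
force: [0.5, -0.1, -0.5]
grip_width: 0.0942
grip_force: 0.0
```

jog_arm(
  motion=[
    [-0.03, -0.022, 0, 0, 0, 0, 1],
    [-0.03, -0.022, 0, 0, 0, 0, 1],
    [-0.03, -0.022, 0, 0, 0, 0, 1],
    [-0.03, -0.022, 0, 0, 0, 0, 1],
    [-0.03, -0.022, 0, 0, 0, 0, 1],
  ],
)

```text
time_s: 1.15
ee_pos: [0.4011, 0.1946, 0.2054]
eef_rot: [3.142, -0.0, 2.764]
force: [-0.3, -0.4, -0.1]
grip_width: 0.0941
grip_force: 0.0
```

jog_arm(
  motion=[
    [-0.03, -0.02, 0, 0, 0, 0, 1],
    [0, 0, 0, 0, 0, 0, 1],
    [0, 0, 0, 0, 0, 0, 1],
  ],
)

```text
time_s: 1.45
ee_pos: [0.421, 0.1661, 0.2052]
eef_rot: [-3.141, -0.001, 2.762]
force: [0.4, 1.3, -0.2]
grip_width: 0.0937
grip_force: 0.0
```

```bash
python3 - <<'E'
from h import *
o=ctrl.get_obs();print(o['time_s'],o['qpos'].round(3),o['ee_pos'],o['eef_rot'])
m=ctrl.camera_model('wrist');np.savez('w1.npz',**m)
for P in([.4738,.0819,.098],[.4916,-.0741,.03],[.6155,.019,.179]): print(proj(m,P))
cv2.imwrite('pics/w1.png',ctrl.camera('wrist')[:,:,::-1])
E
```

```text
1.45 [ 0.295  0.082  1.782  0.     1.279 -0.897] [0.42104257 0.16612613 0.20523153] [-3.14137489e+00 -5.35222890e-04  2.76215396e+00]
[[219.49639786 288.70980718]]
[[119.37072489 314.7108008 ]]
[[208.83093318 488.1515484 ]]
```

View pics/w1.png

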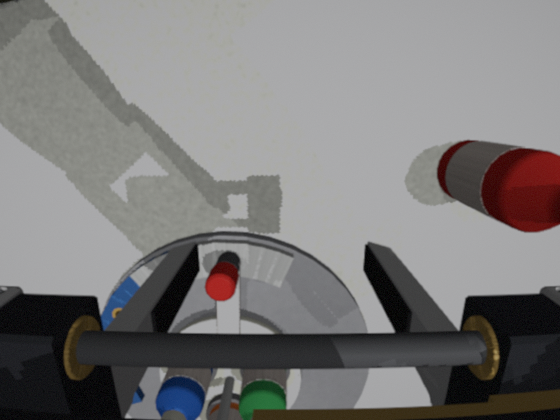

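w1 shows the knob top at about (220,287) and the hole at about (119,313), both within 2 px of the prediction. I approach the knob and descend.

jog_arm(
  motion=[
    [-0.03, -0.022, 0, 0, 0, 0, 1],
    [-0.03, -0.022, 0, 0, 0, 0, 1],
    [-0.02, -0.0146, 0.01, 0, 0, 0, 1],
    [0, 0, 0.03, 0, 0, 0, 1],
    [0, 0, 0.03, 0, 0, 0, 1],
  ],
)

```text
time_s: 2.0
ee_pos: [0.4738, 0.0831, 0.1348]
eef_rot: [3.141, 0.001, 2.764]
force: [-0.5, -0.0, 0.3]
grip_width: 0.0941
grip_force: 0.0
```

jog_arm(
  motion=[
    [0, 0, 0.03, 0, 0, 0, 1],
    [0, 0, 0.025, 0, 0, 0, 0.2],
    [0, 0, 0.013, 0, 0, 0, 0.2],
    [0, 0, 0, 0, 0, 0, 0],
  ],
)

```text
time_s: 2.4
ee_pos: [0.4729, 0.0832, 0.0664]
eef_rot: [-3.14, -0.002, 2.765]
force: [0.6, 0.1, 0.7]
grip_width: 0.0734
grip_force: 0.0
```

```bash
python3 - <<'E'
from h import *
o=ctrl.get_obs();print(o['time_s'],o['qpos'].round(3),o['ee_pos'],o['grip_width'],o['force'])
print(dtool(np.array([.4738,.0819,.064])-o['ee_pos']))
E
```

```text
2.4 [ 0.098  0.32   1.852  0.     0.972 -1.096] [0.47292041 0.08316469 0.06636451] 0.07338906123854723 [0.5905847  0.08717664 0.70892732]
[-0.00128843 -0.00084994  0.00236254]
```

jog_arm(
  motion=[
    [-0.001, -0.001, 0.002, 0, 0, 0, -0.2],
    [0, 0, 0, 0, 0, 0, -0.3],
    [0, 0, 0, 0, 0, 0, -0.4],
    [0, 0, 0, 0, 0, 0, -0.5],
    [0, 0, 0, 0, 0, 0, -0.6],
  ],
  squeeze=3,
)

```text
time_s: 2.9
ee_pos: [0.4745, 0.0811, 0.0658]
eef_rot: [3.141, 0.001, 2.764]
force: [0.5, 0.6, -0.1]
grip_width: 0.0333
grip_force: 0.0
```

jog_arm(
  motion=[
    [0, 0, 0, 0, 0, 0, -0.8],
    [0, 0, 0, 0, 0, 0, -1],
    [0, 0, 0, 0, 0, 0, -1],
  ],
)

```text
time_s: 3.2
ee_pos: [0.4746, 0.0812, 0.0657]
eef_rot: [3.141, 0.0, 2.764]
force: [-0.2, 0.1, 4.0]
grip_width: 0.0301
grip_force: 3.0
```

jog_arm(
  motion=[
    [0, 0, 0, 0, 0, 0, -1],
    [0, 0, 0, 0, 0, 0, -1],
  ],
  squeeze=12,
)

```text
time_s: 3.4
ee_pos: [0.4746, 0.0812, 0.0657]
eef_rot: [3.141, 0.0, 2.764]
force: [-1.0, 0.9, 4.5]
grip_width: 0.0293
grip_force: 12.0
```

jog_arm(
  motion=[
    [0, 0, 0, 0, 0, 0, -1],
    [0, 0, 0, 0, 0, 0, -1],
  ],
  squeeze=25,
)

```text
time_s: 3.6
ee_pos: [0.4746, 0.0812, 0.0657]
eef_rot: [3.141, 0.0, 2.764]
force: [-0.2, 1.4, 5.5]
grip_width: 0.0292
grip_force: 25.0
```

jog_arm(
  motion=[
    [0, 0, -0.003, 0, 0, 0, -1],
    [0, 0, -0.003, 0, 0, 0, -1],
  ],
)

```text
time_s: 3.8
ee_pos: [0.4742, 0.0811, 0.071]
eef_rot: [-3.141, -0.001, 2.764]
force: [4.2, 0.0, -7.8]
grip_width: 0.0293
grip_force: 25.0
```

jog_arm(
  motion=[
    [0, 0, -0.003, 0, 0, 0, -1],
    [0, 0, -0.003, 0, 0, 0, -1],
    [0, 0, -0.001, 0, 0, 0, -1],
    [0, 0, 0, 0, 0, 0, -1],
    [0, 0, 0, 0, 0, 0, -1],
  ],
)

```text
time_s: 4.3
ee_pos: [0.4742, 0.081, 0.0783]
eef_rot: [-3.141, -0.0, 2.764]
force: [2.2, -1.8, -7.7]
grip_width: 0.0296
grip_force: 25.0
```

```bash
python3 - <<'E'
from h import *
o=ctrl.get_obs();print(o['time_s'],o['ee_pos'],o['force'])
S=ctrl.camera_model('scene');D=ctrl.camera_model('side')
a=ctrl.camera('scene');b=ctrl.camera('side')
for im,bx in((a,(308,205,335,245)),(b,(238,165,262,202))): print(red(im,bx))
cv2.imwrite('pics/l.png',np.hstack([cv2.resize(a[190:270,280:350],None,fx=5,fy=5),cv2.resize(b[150:230,215:285],None,fx=5,fy=5)])[:,:,::-1])
E
```

```text
4.3 [0.47420441 0.08100295 0.07828316] [ 2.24953521 -1.80060459 -7.73275209]h.py:19: RuntimeWarning: Mean of empty slice.
  y,x=np.nonzero(k);return np.array([x.mean()+x0,(y.min()+y.max())/2+y0]),k.sum(),(x.min()+x0,x.max()+x0,y.min()+y0,y.max()+y0)
  ret = ret.dtype.type(ret / rcount)
Traceback (most recent call last):
  File "h.py", line 19, in red
    y,x=np.nonzero(k);return np.array([x.mean()+x0,(y.min()+y.max())/2+y0]),k.sum(),(x.min()+x0,x.max()+x0,y.min()+y0,y.max()+y0)
                                                    ~~~~~^^
ValueError: zero-size array to reduction operation minimum which has no identity
```

```bash
cat > arc.py <<'E'
from h import *
import sys
from scipy.spatial.transform import Rotation as R
A=np.array([.6155,.0191])
def rows(th1,n,dyaw,r=.155):
    o=ctrl.get_obs();p=o['ee_pos'][:2];th=np.arctan2(*(p-A)[::-1])%(2*np.pi);M=R.from_euler('xyz',o['eef_rot'])
    print('th',th,'r',np.linalg.norm(p-A),o['qpos'].round(2))
    for t in np.linspace(th,th1,n+1)[1:]:
        q=A+r*np.array([np.cos(t),np.sin(t)]);d=M.as_matrix().T@np.array([*(q-p),0])
        print('[%.4f, %.4f, 0, 0, 0, %.3f, -1],'%(d[0],d[1],-dyaw));p=q;M=M*R.from_rotvec([0,0,-dyaw])
if __name__=='__main__': rows(float(sys.argv[1]),int(sys.argv[2]),float(sys.argv[3]))
E
python3 arc.py 3.72 20 0.035
```

```text
th 2.728262325523481 r 0.15426608029564737 [ 0.09  0.3   1.84 -0.    1.   -1.1 ]
[0.0008, -0.0077, 0, 0, 0, -0.035, -1],
[-0.0000, -0.0077, 0, 0, 0, -0.035, -1],
[-0.0001, -0.0077, 0, 0, 0, -0.035, -1],
[-0.0003, -0.0077, 0, 0, 0, -0.035, -1],
[-0.0004, -0.0077, 0, 0, 0, -0.035, -1],
[-0.0005, -0.0077, 0, 0, 0, -0.035, -1],
[-0.0006, -0.0077, 0, 0, 0, -0.035, -1],
[-0.0007, -0.0077, 0, 0, 0, -0.035, -1],
[-0.0008, -0.0076, 0, 0, 0, -0.035, -1],
[-0.0009, -0.0076, 0, 0, 0, -0.035, -1],
[-0.0010, -0.0076, 0, 0, 0, -0.035, -1],
[-0.0011, -0.0076, 0, 0, 0, -0.035, -1],
[-0.0013, -0.0076, 0, 0, 0, -0.035, -1],
[-0.0014, -0.0076, 0, 0, 0, -0.035, -1],
[-0.0015, -0.0075, 0, 0, 0, -0.035, -1],
[-0.0016, -0.0075, 0, 0, 0, -0.035, -1],
[-0.0017, -0.0075, 0, 0, 0, -0.035, -1],
[-0.0018, -0.0075, 0, 0, 0, -0.035, -1],
[-0.0019, -0.0074, 0, 0, 0, -0.035, -1],
[-0.0020, -0.0074, 0, 0, 0, -0.035, -1],
```

jog_arm(
  motion=[
    [0, -0.003, 0, 0, 0, 0, -1],
    [0, 0, 0, 0, 0, 0, -1],
  ],
)

```text
time_s: 4.6
ee_pos: [0.4731, 0.0781, 0.0783]
eef_rot: [-3.141, -0.0, 2.764]
force: [0.5, -1.5, -8.8]
grip_width: 0.0294
grip_force: 25.0
```

jog_arm(
  motion=[
    [0, -0.0077, 0, 0, 0, -0.035, -1],
    [-0.0001, -0.0077, 0, 0, 0, -0.035, -1],
    [-0.0002, -0.0077, 0, 0, 0, -0.035, -1],
    [-0.0003, -0.0077, 0, 0, 0, -0.035, -1],
    [-0.0004, -0.0077, 0, 0, 0, -0.035, -1],
  ],
)

```text
time_s: 5.1
ee_pos: [0.463, 0.0412, 0.0787]
eef_rot: [3.141, 0.001, 2.94]
force: [6.0, 0.4, -8.3]
grip_width: 0.0294
grip_force: 25.0
```

jog_arm(
  motion=[
    [-0.0005, -0.0077, 0, 0, 0, -0.035, -1],
    [-0.0006, -0.0077, 0, 0, 0, -0.035, -1],
    [-0.0007, -0.0077, 0, 0, 0, -0.035, -1],
    [-0.0008, -0.0076, 0, 0, 0, -0.035, -1],
    [-0.001, -0.0076, 0, 0, 0, -0.035, -1],
  ],
)

```text
time_s: 5.6
ee_pos: [0.4622, 0.0029, 0.079]
eef_rot: [3.141, 0.003, 3.115]
force: [9.9, 2.3, -7.8]
grip_width: 0.0295
grip_force: 25.0
```

```bash
python3 arc.py 3.72 10 0.035
```

```text
th 3.246680974737207 r 0.15411072318966446 [-0.07  0.26  1.9   0.    0.98 -1.62]
[-0.0003, -0.0074, 0, 0, 0, -0.035, -1],
[-0.0012, -0.0072, 0, 0, 0, -0.035, -1],
[-0.0013, -0.0072, 0, 0, 0, -0.035, -1],
[-0.0014, -0.0072, 0, 0, 0, -0.035, -1],
[-0.0015, -0.0072, 0, 0, 0, -0.035, -1],
[-0.0016, -0.0072, 0, 0, 0, -0.035, -1],
[-0.0017, -0.0071, 0, 0, 0, -0.035, -1],
[-0.0018, -0.0071, 0, 0, 0, -0.035, -1],
[-0.0018, -0.0071, 0, 0, 0, -0.035, -1],
[-0.0019, -0.0071, 0, 0, 0, -0.035, -1],
```

jog_arm(
  motion=[
    [-0.0021, -0.0074, 0, 0, 0, -0.035, -1],
    [-0.0013, -0.0072, 0, 0, 0, -0.035, -1],
    [-0.0013, -0.0072, 0, 0, 0, -0.035, -1],
    [-0.0014, -0.0072, 0, 0, 0, -0.035, -1],
    [-0.0015, -0.0072, 0, 0, 0, -0.035, -1],
  ],
)

```text
time_s: 6.1
ee_pos: [0.4709, -0.0327, 0.0787]
eef_rot: [3.141, 0.002, -2.993]
force: [6.4, 2.9, -8.7]
grip_width: 0.0293
grip_force: 25.0
```

```bash
python3 arc.py 3.72 5 0.035; python3 - <<'E'
from h import *
print(ctrl.get_obs()['force'],ctrl.get_obs()['ee_pos'])
a=ctrl.camera('scene');b=ctrl.camera('side');m=ctrl.camera_model('wrist');w=ctrl.camera('wrist')
print(proj(m,[.4916,-.0741,.03]))
cv2.imwrite('pics/s2.png',np.vstack([np.hstack([cv2.resize(a[180:260,260:340],(390,300)),cv2.resize(b[180:260,210:310],(390,300))]),np.hstack([cv2.resize(w[180:420],(780,300))])])[:,:,::-1])
E
```

```text
th 3.485586496523558 r 0.15362220053094966 [-0.15  0.28  1.87  0.    0.99 -1.87]
[-0.0002, -0.0074, 0, 0, 0, -0.035, -1],
[-0.0017, -0.0071, 0, 0, 0, -0.035, -1],
[-0.0017, -0.0071, 0, 0, 0, -0.035, -1],
[-0.0018, -0.0070, 0, 0, 0, -0.035, -1],
[-0.0019, -0.0070, 0, 0, 0, -0.035, -1],
[ 6.38281192  2.93575462 -8.68748725] [ 0.47087772 -0.03270903  0.07873466]
[[222.56143118 247.10900219]]
```

View pics/s2.png

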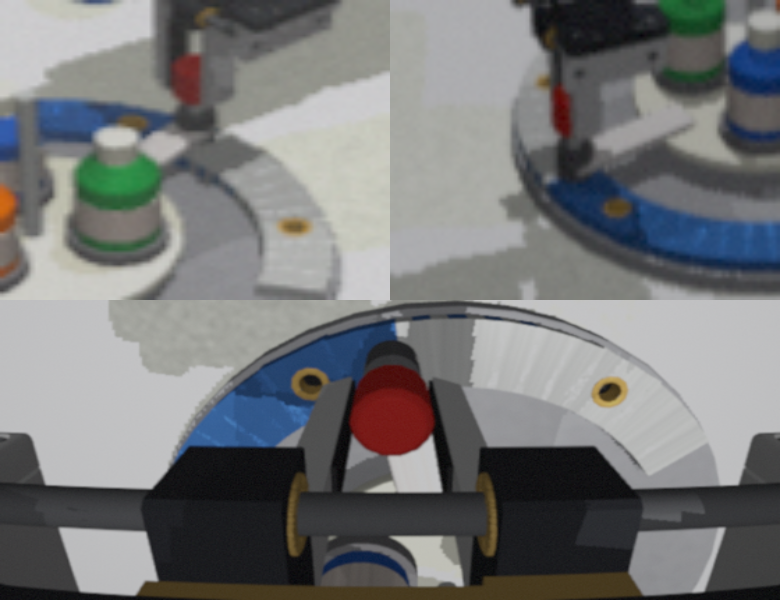

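The wrist view shows the target hole at full-image (222.6,247.2), matching the prediction. The first hole is at (437.2,253.6), which I use as a reference against the known start TCP.

```bash
python3 - <<'E'
from h import *
m=ctrl.camera_model('wrist');S=ctrl.camera_model('scene');D=ctrl.camera_model('side')
h2=onplane(m,(222.6,247.2),.03)[:2];h1=onplane(m,(437.2,253.6),.03)[:2]
# crops: scene 80x80->390x300, side 100x80->390x300
s2=(260+132*80/390,180+122*80/300);s1=(260+294*80/390,180+227*80/300);d2=(210+(617-390)*100/390,180+208*80/300)
print('wrist',h1,h2);print('scene',onplane(S,s1,.03),onplane(S,s2,.03));print('side',onplane(D,d2,.03))
c=np.linalg.norm(h2-h1);print('chord',c,'dth',2*np.arcsin(c/.31))
c=np.linalg.norm(onplane(S,s2,.03)-onplane(S,s1,.03));print('chord',c,'dth',2*np.arcsin(c/.31))
T=np.array([[.4746,.0812],[.4630,.0412],[.4622,.0029],[.4709,-.0327]])
f=lambda a:np.linalg.norm(T-a,axis=1)-.155
r=least_squares(f,[.615,.019]);print('axis from TCP',r.x,r.fun)
E
```

```text
wrist [0.4741176 0.0815414] [ 0.49152426 -0.07382986]
scene [0.47291255 0.08301857 0.03      ] [ 0.4901871  -0.07363877  0.03      ]
side [ 0.49291927 -0.07455841  0.03      ]
chord 0.15634327856524552 dth 1.0572190857523922
chord 0.15760689301677044 dth 1.0666731266087357
axis from TCP [0.61659034 0.01948093] [-0.00017591  0.00011837  0.00027815 -0.0002469 ]
```

```bash
sed -i 's/A=np.array.*/A=np.array([.6166,.0195])/' arc.py; python3 arc.py 3.789 6 0.03
```

```text
th 3.4866229883564097 r 0.15473701303444723 [-0.15  0.28  1.87  0.    0.99 -1.87]
[-0.0015, -0.0077, 0, 0, 0, -0.030, -1],
[-0.0019, -0.0076, 0, 0, 0, -0.030, -1],
[-0.0020, -0.0075, 0, 0, 0, -0.030, -1],
[-0.0022, -0.0075, 0, 0, 0, -0.030, -1],
[-0.0023, -0.0075, 0, 0, 0, -0.030, -1],
[-0.0025, -0.0074, 0, 0, 0, -0.030, -1],
```

jog_arm(
  motion=[
    [-0.0025, -0.0075, 0, 0, 0, -0.03, -1],
    [-0.002, -0.0075, 0, 0, 0, -0.03, -1],
    [-0.002, -0.0075, 0, 0, 0, -0.03, -1],
    [-0.0022, -0.0075, 0, 0, 0, -0.03, -1],
    [-0.0023, -0.0075, 0, 0, 0, -0.03, -1],
  ],
)

```text
time_s: 6.75
ee_pos: [0.4889, -0.067, 0.0784]
eef_rot: [3.141, 0.001, -2.843]
force: [3.2, 3.5, -8.5]
grip_width: 0.0292
grip_force: 25.0
```

jog_arm(
  motion=[
    [-0.0025, -0.007, 0, 0, 0, -0.03, -1],
    [0, 0, 0, 0, 0, 0, -1],
    [0, 0, 0, 0, 0, 0, -1],
  ],
)

```text
time_s: 7.05
ee_pos: [0.4931, -0.0728, 0.0784]
eef_rot: [3.141, 0.0, -2.815]
force: [4.0, 2.7, -9.4]
grip_width: 0.0294
grip_force: 25.0
```

```bash
python3 arc.py 3.789 1 0; python3 - <<'E'
from h import *
print(dtool(np.r_[ctrl.get_obs()['force']]))
E
```

```text
th 3.7834848975740116 r 0.15416793347222094 [-0.22  0.34  1.8   0.    1.01 -2.12]
[0.0005, -0.0011, 0, 0, 0, -0.000, -1],
[-4.70220872  1.29062006  9.38960704]
```

jog_arm(
  motion=[
    [-0.0004, -0.0008, 0.001, 0, 0, 0, -1],
    [0, 0, 0.001, 0, 0, 0, -1],
    [0, 0, 0, 0, 0, 0, -1],
  ],
)

```text
time_s: 7.35
ee_pos: [0.4936, -0.0735, 0.0763]
eef_rot: [3.141, 0.0, -2.815]
force: [4.1, 3.3, -8.1]
grip_width: 0.0292
grip_force: 25.0
```

jog_arm(
  motion=[
    [0, 0, 0.0005, 0, 0, 0, -1],
    [0, 0, 0.0005, 0, 0, 0, -1],
    [0, 0, 0, 0, 0, 0, -1],
  ],
)

```text
time_s: 7.65
ee_pos: [0.4937, -0.0735, 0.0754]
eef_rot: [3.141, 0.0, -2.814]
force: [4.0, 3.2, -8.0]
grip_width: 0.0294
grip_force: 25.0
```

jog_arm(
  motion=[
    [0, 0, 0.0005, 0, 0, 0, -1],
    [0, 0, 0, 0, 0, 0, -1],
  ],
)

```text
time_s: 7.85
ee_pos: [0.4937, -0.0736, 0.0749]
eef_rot: [3.141, 0.0, -2.815]
force: [4.3, 3.2, -7.5]
grip_width: 0.0296
grip_force: 25.0
```

jog_arm(
  motion=[
    [0, 0, 0.0005, 0, 0, 0, -1],
    [0, 0, 0, 0, 0, 0, -1],
  ],
)

```text
time_s: 8.05
ee_pos: [0.4937, -0.0736, 0.0744]
eef_rot: [3.141, 0.0, -2.814]
force: [3.3, 4.1, -8.2]
grip_width: 0.0293
grip_force: 25.0
```

jog_arm(
  motion=[
    [0, 0, 0.0004, 0, 0, 0, -1],
    [0, 0, 0, 0, 0, 0, -1],
  ],
)

```text
time_s: 8.25
ee_pos: [0.4937, -0.0736, 0.074]
eef_rot: [3.142, 0.0, -2.814]
force: [3.5, 4.7, -7.5]
grip_width: 0.0295
grip_force: 25.0
```

jog_arm(
  motion=[
    [0, 0, 0.0005, 0, 0, 0, -1],
    [0, 0, 0, 0, 0, 0, -1],
  ],
)

```text
time_s: 8.45
ee_pos: [0.4937, -0.0736, 0.0735]
eef_rot: [3.141, 0.0, -2.815]
force: [3.6, 3.2, -6.2]
grip_width: 0.0294
grip_force: 25.0
```

jog_arm(
  motion=[
    [0, 0, 0.0005, 0, 0, 0, -1],
    [0, 0, 0, 0, 0, 0, -1],
  ],
)

```text
time_s: 8.65
ee_pos: [0.4938, -0.0736, 0.0731]
eef_rot: [3.142, 0.0, -2.814]
force: [3.8, 3.0, -7.4]
grip_width: 0.0298
grip_force: 25.0
```

jog_arm(
  motion=[
    [0, 0, 0, 0, 0, 0, -0.25],
    [0, 0, 0, 0, 0, 0, -0.25],
    [0, 0, 0, 0, 0, 0, -0.25],
  ],
  squeeze=3,
)

```text
time_s: 8.95
ee_pos: [0.4938, -0.074, 0.0734]
eef_rot: [-3.141, 0.0, -2.814]
force: [-0.1, 0.2, -1.3]
grip_width: 0.0353
grip_force: 0.0
```

```bash
python3 - <<'E'
from h import *
print(ctrl.get_obs()['force'])
m=ctrl.camera_model('wrist');w=ctrl.camera('wrist');b=ctrl.camera('side')
for z in(.098,.107): print(proj(m,[.4938,-.0742,z]))
cv2.imwrite('pics/s3.png',np.hstack([cv2.resize(w[180:320,200:360],None,fx=2.5,fy=2.5),cv2.resize(b[170:254,210:306],(400,350))])[:,:,::-1])
E
```

```text
[-0.13428036  0.15386479 -1.3203734 ]
[[284.26648583 276.40166692]]
[[284.4290589 285.0736364]]
```

View pics/s3.png

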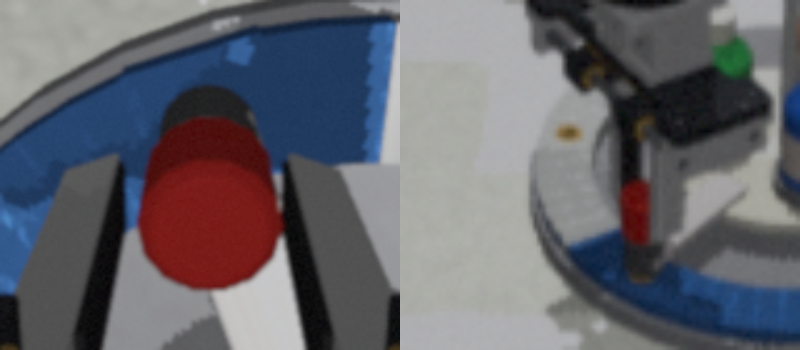

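The knob top now appears smaller, about 56 px wide against 60 px when gripped, so it has dropped roughly 10 mm relative to the hand, consistent with home. I retreat and verify with the fixed cameras.

jog_arm(
  motion=[
    [0, 0, 0, 0, 0, 0, 0],
    [0, 0, 0, 0, 0, 0, 0.2],
    [0, 0, 0, 0, 0, 0, 0.2],
    [0, 0, -0.02, 0, 0, 0, 0.2],
    [0, 0, -0.04, 0, 0, 0, 0.2],
  ],
)

```text
time_s: 9.55
ee_pos: [0.4923, -0.0735, 0.1316]
eef_rot: [3.139, -0.004, -2.814]
force: [0.6, 0.3, 1.9]
grip_width: 0.0561
grip_force: 0.0
```

jog_arm(
  motion=[
    [0, 0, -0.04, 0, 0, 0, 0.2],
    [0, 0, -0.04, 0, 0, 0, 0.2],
    [0.04, 0, -0.02, 0, 0, 0, 0.2],
    [0.04, 0, 0, 0, 0, 0, 0.2],
    [0.04, 0, 0, 0, 0, 0, 0.2],
  ],
)

```text
time_s: 10.05
ee_pos: [0.3788, -0.1125, 0.2334]
eef_rot: [-3.141, 0.001, -2.814]
force: [-0.0, -1.4, -0.0]
grip_width: 0.0565
grip_force: 0.0
```

```bash
python3 - <<'E'
from h import *
S=ctrl.camera_model('scene');D=ctrl.camera_model('side')
a=ctrl.camera('scene');b=ctrl.camera('side')
for z in(.081,.090): print(proj(S,[.4933,-.0744,z]),proj(D,[.4933,-.0744,z]))
cv2.imwrite('pics/s4.png',np.hstack([cv2.resize(a[175:235,255:315],(400,400),interpolation=2),cv2.resize(b[190:250,235:295],(400,400),interpolation=2)])[:,:,::-1])
E
```

```text
[[285.99241904 199.8101466 ]] [[268.14393796 220.98226561]]
[[285.9768722  197.47338028]] [[268.11046286 218.35725833]]
```

View pics/s4.png

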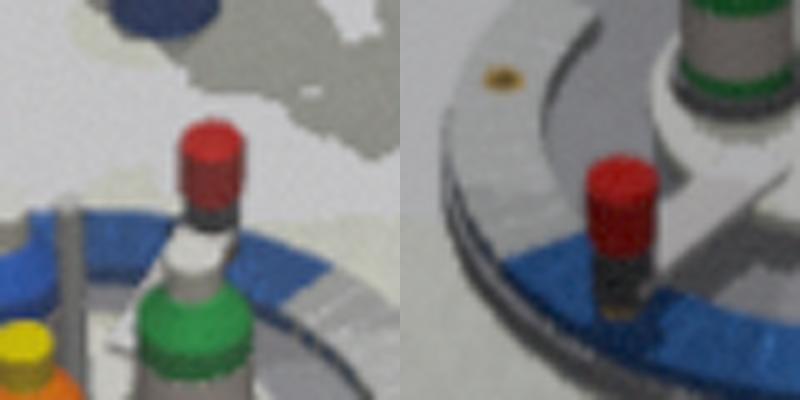

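s4 shows the knob at scene (286.4,199.2) and side (267.9,220.8). That matches the home height of 81 mm (199.8 / 221.0) rather than riding on the track (197.5 / 218.4). The gripper is clear, so I hand in.

```bash
python3 -c "
from station import ctrl
print(ctrl.hand_in())"
```

```text
the job is handed in; nothing more can be done
None
```

The carousel was turned about 1.06 rad to the hole in the blue segment, the knob measures at its pin-home height in both fixed cameras, and the gripper is clear; the job is handed in, but hand-in returned no verdict.

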